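Start a board test: shut the fixture lid, power the console, press start

TASK

Run the test on the circuit board in the fixture: ease its raised lid down, without slamming it, until the front latch snaps and holds it shut; only then switch on the sloping console with its red rocker; then press the round green start button fully in and let it go. It is all done by pushing with the fingertips: keep off the round red stop button, and leave the solder spool, bottle, screwdriver and meter where they are.

Things in the scene. Friction and masses are not known exactly. Their poses are not given: they have to be found in the camera images.
- fixture: Fixed clamshell board-test fixture: grey-green case 250 mm deep (x -130..+120), 200 mm wide (y), 70 mm high, a green circuit board on its top and a hinged aluminium lid with a clear window. Origin on the bench under the case; +x points from its front (push bar, latch with a red release tab; towards the robot) to the hinge, +y to the left, +z up.
- lid_hinge (a point): Middle of the lid's hinge line, at the rear of the fixture, 98 mm above the bench: at x +95, y 0 mm in the fixture's frame. The hinge line is parallel to the fixture's y.
- lid_bar (a point): Centre of the lid's push bar: a dark round bar 20 mm in diameter, 156 mm long, along the lid's free front edge, parallel to the hinge line and 205 mm from it. Lid shut: 102 mm above the bench, at x -110 mm in the fixture's frame, over the latch. Push here, from above; the bar goes down and towards the fixture's front (-x) as the lid shuts.
- lid (a joint): Lid's opening angle, rad: 0 shut, 0.5 to 0.9 at the start; the bar's axis stands 98 mm + 205 mm x sin(angle + 0.02) high. A sprung, stiff hinge pushes back with up to 4 N at the bar; let go unlatched, it rises again. The last 18 mm meet the snap latch (2 to 3 N more), which catches by itself at 0; the hard stop is at -0.012 rad (bar 2.5 mm below its shut height): push on to the stop.
- console: Fixed sloping desk console, off-white with grey cheeks, 165 mm deep (x), 235 mm wide (y), 36 mm high in front, 83 mm at the rear; its dark top panel slopes up to the rear at 16 degrees. Origin on the bench under its middle; +x points to its high rear, +y to its left. Controls across the panel: rocker at y +66 mm, green start at y 0, red stop at y -66 mm; above them lamps and a display only.
- rocker_on_end (a point): Surface point on the on-end of the red rocker switch (rocker 29 by 20 mm, long way up the slope): the end on the high, rear side, with a white stripe, 11 mm from the rocker's pivot. It stands proud while the switch is off, and goes down about 4 mm when pushed. Moves with the rocker.
- rocker (a joint): Rocker angle, rad: 0 off (start), 0.4 on. Pushing the on-end down with about 4 to 5 N takes it over the middle (0.2), where it snaps over and stays.
- start_top (a point): Centre of the top of the round green start button: cap 23 mm in diameter, standing 14 mm out of the panel in a steel collar 30 mm wide and 5 mm high. Its axis is square to the sloping panel.
- start (a joint): How far the start button is pressed, m: 0 out, 0.006 fully in, at about 5 N; it springs back out when let go.
- stop_top (a point): Centre of the top of the round red stop button, of the same size and make, not to be pressed.
- stop (a joint): How far the stop button is pressed, m: 0 out, 0.006 fully in.
- spool: Loose grey spool standing on end between fixture and console, 52 mm in diameter, 48 mm high; origin at the centre of its underside. Leave it.
- flux: Loose small white bottle with a blue cap, 34 mm in diameter, 75 mm high, standing farther back between fixture and console; origin at the centre of its underside. Leave it.
- driver: Loose screwdriver with a yellow handle, 190 mm long, lying in front, towards the robot, roughly across; origin near its middle, its own x along the shaft to the tip. Leave it.
- meter: Loose yellow hand-held meter lying flat at the robot's far left, beside the work, 155 by 76 by 46 mm; origin at the centre of its underside. Leave it.

How it is judged:
On the way, in this order (a step that is already met when the one before it is completed fails the run):
1. the lid is pushed fully down (value of joint lid below 0.02 rad), for 0.2 s.
2. the console's rocker is switched on (value of joint rocker above 0.33 rad), for 0.2 s.
3. the green start button is pressed in (at least 4.5 of its 6 mm) (value of joint start above 0.0045 m), for 0.05 s.
At the end, for the whole second after the job is handed in: The lid is latched shut by itself (within 0.02 rad), the rocker is on (over 0.33 rad), the start button was pressed after that and is out again, the stop button is out, and the four loose things are within 20 mm of where they were (value of joint lid below 0.02 rad and value of joint rocker above 0.33 rad and value of joint each of start, stop below 0.0015 m and distance of each of spool, flux, driver, meter from where it was at the start of the episode below 0.02 m); the robot touches nothing.
It fails at once if the rocker is switched on before the lid is shut (value of joint rocker above 0.2 rad and value of joint lid above 0.05 rad).
It fails at once if start is pressed before the lid is shut and the console is on (value of joint start above 0.003 m and (value of joint lid above 0.05 rad or value of joint rocker below 0.2 rad)).
It fails at once if the stop button is pressed (value of joint stop above 0.003 m).
It fails at once if the lid is slammed (faster than 3 rad/s, 0.6 m/s at the bar) (velocity of joint lid below -3 rad/s).
It fails at once if a loose thing is lifted, carried or pushed away (over 20 mm) (distance of any of spool, flux, driver, meter from where it was at the start of the episode above 0.02 m).
It also fails if it takes over 48 s, if anything falls off the work surface, if the arm or the gripper's body presses on something with over 40 N, if the wrist force passes 120 N, or if a joint passes its speed limit or range.

ROBOT

A 6-joint arm with a two-finger parallel gripper is mounted at the origin on the work surface. World frame = base frame: x ahead of the robot, y to its left, z up, the work surface at z = 0. Lengths are in m, angles in rad, forces in N, time in s.
With the tool pointing down it reaches from about 0.275 to 0.725 m from the base axis. Payload 5.6 kg.
Tool frame: the origin (TCP) lies at the centre of the arm's flange, where the gripper is bolted on; the fingertips stand 173 mm ahead of it and the grasp point (between the pads) lies 155 mm ahead of it; z points along the fingers, y is the direction in which the jaws open and shut (so a half turn about z gives the same grasp; the last joint's range is limited). The gripper opens to 85 mm and grips with 20 to 120 N. Pads are 22 mm wide; open, the fingers measure 114 mm over their backs; the gripper's body (76 mm by 85 mm) begins 54 mm behind the grasp point. The pads swing forward as they close: fully open they stand 13 mm farther back than shut.
Start: joints at [-0.871, 0.255, 0.108, 0, -1.424, -0.285], TCP at [0.222, -0.503, 0.405] pointing down, gripper open.
Joint ranges: [-2.95, 2.95], [-1.21, 1.97], [-1.09, 1.5], [-2.87, 1.71], [-2.94, -0.07], [-3.05, 3.05]. Speed limits (rad/s): [2.57, 2.57, 3.14, 3.14, 3.14, 3.14].

INTERFACE

Orientations are given as a unit quaternion [x, y, z, w].
In Python, from station import arm, optics, models gives the robot as it stands. The module is installed in compiled form; this text tells all that it offers.
- The arm moves only by the tool play_rows, never from a script. Its argument "commands" is a list of rows, each a list of 3 entries, a list of its own where there are three numbers: the closure, from 0 (fully open) to 1 (shut), then the shift along the world's x, y, z in mm, then the turn, a rotation vector about the world's x, y, z in degrees. A call has 1 to 10 rows; each row shifts and turns the commanded pose from where the row before left it; what a row does not reach is not made up. A row lasts 1/12 s, in which the tool goes at most 41.7 mm and 7.16 degrees, less where a joint would pass 70% of its speed; a pose out of reach is approached as far as the arm can. A call with a gripper value outside its range is refused whole. The fingers move at their own pace and stop on an object; "grip_force" is the grip in N (left out, the last holds). Time passes only in rows, so rows that do not move let the fingers close. It gives the time, the measured TCP pose, the force and the opening at its end, in the units of the state.
- arm.sense(): the state, without advancing time (a new reading comes with each control period).
- optics.camera(name): name is "side" or "top"; returns (picture, depth): 384x512x3 uint8, red, green, blue; 384x512 float32, m along the optical axis (not along the pixel's ray), 0 where there is no reading.
- optics.get_calibration(name): a dict with "intrinsics" (3x3 intrinsics, pixels), "D" ([k1, k2, p1, p2, k3] as OpenCV has them; the pictures are not rectified), "extrinsics" (4x4, takes a point from world to camera coordinates). Camera axes: x right, y down, z forward; pixel columns grow to the right and rows downward; lengths in m; the calibration is good to about 2 mm. A picture is of the moment at which its call begins. get_calibration takes no time and is no camera call.
- arm.sign_off(): hands the job in, once; it reports no verdict.
Trained networks look in the newest picture that a camera, given by its name, has taken for a name from the list of things; names that differ only in an ending like _2 or _b are one class to them, and where a whole thing is asked for, a point or a joint stands for the part that bears it (a point fixed in the world has none). Each returns a list of dicts, best first, with "conf" (0 to 1); they miss things now and then, are a little off and sometimes report something else, mostly with a low value. They report only what shows in the picture. A call takes as long as a camera call.
- models.trace(target, camera): "pixels" (384x512 bool, what is visible of it).
- models.place_of(target, camera): "position" ([x, y, z] in m, in the coordinates of the camera as it stood for that picture, good to about 4 mm: a listed point, or the origin of a listed thing).
The state is a dict: "clock": time; "joint_positions": joint angles; "qvel": joint speeds; "joint_efforts": joint torques, N m; "ee_pos": TCP position; "tcp_rot": TCP orientation; "force": force on the tool from outside, world axes, zero at the start; "ft_torque": the same for the moment, N m; "gripper_width": finger opening in m.
Only numpy, scipy, OpenCV 4.12 (cv2) and the standard library are available. Lean on these libraries where they do the work, as an engineer would, in place of code of your own. Each camera call takes 0.05 s, during which the arm holds its last target.

## Working session

There is one attempt and no reset: what is moved stays moved. The work goes in short steps, Python scripts to look and compute and a tool call to move; the robot and the scene stay as the last step left them, time stands still between calls to the robot, and variables do not carry over. Pictures are saved under pics/ and viewed, and the job is handed in when it is done.

Besides the shell and the picture viewer there is one more tool, called after ">>>" in YAML: its name, and indented under it one key for each argument. play_rows: Moves the arm, as the interface text tells. Its arguments: {"type":"object","properties":{"commands":{"type":"array","items":{"type":"array"}},"grip_force":{"type":"number"}},"required":["commands"]}

```bash
mkdir -p pics; cat > h.py <<'E'
import numpy as np, cv2
from station import arm, optics, models
def w(cam,p):
    T=np.array(optics.get_calibration(cam)["extrinsics"]); return np.linalg.inv(T)@np.r_[p,1]
def find(t,cam):
    r=models.place_of(t,cam)
    return [(round(d["conf"],2),np.round(w(cam,d["position"])[:3]*1000).astype(int).tolist()) for d in r[:3]]
def snap(cam,name):
    im,d=optics.camera(cam); cv2.imwrite(f"pics/{name}.png",im[:,:,::-1]); return im,d
E
python3 - <<'E'
from h import *
for c in ["top","side"]:
    im,d=snap(c,c+"0")
    print(c)
    for t in "fixture lid_hinge lid_bar console rocker_on_end start_top stop_top spool flux driver meter".split(): print(t,find(t,c))
s=arm.sense();print(s)
E
```

```text
top
fixture []
lid_hinge [(0.68, [708, 179, 96])]
lid_bar [(0.76, [539, 188, 210])]
console [(0.78, [571, -187, -1])]
rocker_on_end [(0.59, [568, -119, 67])]
start_top [(0.62, [547, -180, 67])]
stop_top [(0.59, [532, -244, 66]), (0.39, [549, -178, 66])]
spool [(0.87, [555, 0, 0])]
flux [(0.47, [730, 12, 2])]
driver [(0.67, [363, -33, -1])]
meter [(0.81, [541, 444, -5]), (0.61, [574, -184, -2])]
side
fixture [(0.72, [616, 181, -3]), (0.28, [572, -186, -3])]
lid_hinge [(0.8, [711, 170, 100])]
lid_bar [(0.79, [543, 185, 217])]
console [(0.8, [575, -185, -2])]
rocker_on_end [(0.38, [570, -118, 69])]
start_top [(0.75, [542, 181, 216]), (0.38, [552, -178, 64])]
stop_top [(0.49, [533, -242, 66])]
spool []
flux [(0.49, [728, 6, 3])]
driver [(0.59, [369, -29, -2])]
meter [(0.74, [536, 442, -2])]
{'clock': 1.2, 'joint_positions': array([-8.71423643e-01,  2.55100156e-01,  1.08175008e-01,  2.21100514e-05,
       -1.42390552e+00, -2.84591192e-01]), 'qvel': array([ 0.00060692,  0.00089879,  0.00075501, -0.00062501,  0.00139249,
       -0.00038466]), 'joint_efforts': array([-2.85049482e-04, -3.86406934e+01,  2.38066685e+01,  5.36783472e+00,
       -5.65783321e-04,  1.27712718e-05]), 'ee_pos': array([ 0.22165295, -0.50334657,  0.40467654]), 'tcp_rot': array([-2.05908845e-01,  9.78571176e-01,  9.96692252e-06, -1.77491336e-05]), 'force': array([-0.02064975, -1.14646913,  0.4884443 ]), 'ft_torque': array([-0.00519693, -0.0500655 , -0.05117367]), 'gripper_width': 0.08541052134663524}
```

View pictures.

View pics/top0.png

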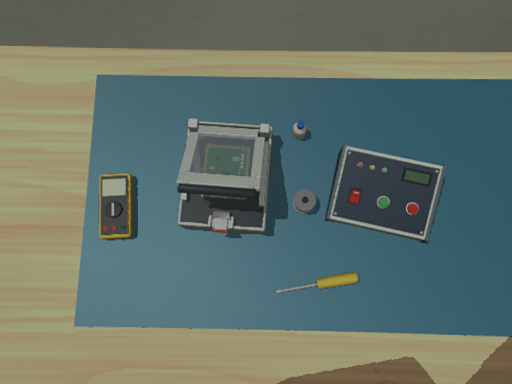

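View pics/side0.png

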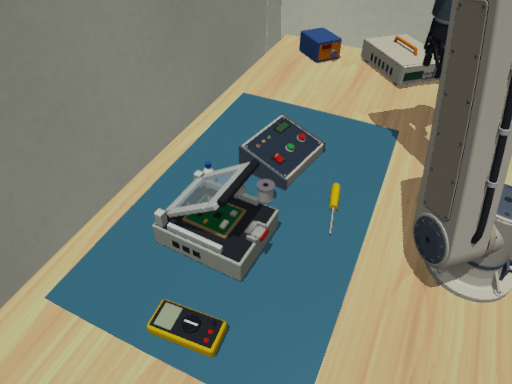

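```bash
cat >> h.py <<'E'
def cloud(cam,d):
    c=optics.get_calibration(cam);K=np.array(c["intrinsics"]);D=np.array(c["D"]);T=np.linalg.inv(np.array(c["extrinsics"]))
    v,u=np.mgrid[:384,:512]
    n=cv2.undistortPoints(np.stack([u.ravel(),v.ravel()],1).astype(float)[:,None],K,D)[:,0]
    z=d.ravel(); P=np.c_[n*z[:,None],z]@T[:3,:3].T+T[:3,3]; P[z<=0]=np.nan
    return P.reshape(384,512,3)*1000
E
python3 - <<'E'
from h import *
for c in ["top","side"]:
    im,d=optics.camera(c); P=cloud(c,d); np.savez(f"{c}0.npz",im=im,P=P)
    for t in ["console","spool"]+(["lid_bar"] if 1 else []):
        r=models.trace(t,c)
        if r: 
            m=r[0]["pixels"]; np.save(f"{c}_{t}.npy",m); print(c,t,r[0]["conf"],m.sum(),np.nanmedian(P[m],0).round())
    h=cv2.cvtColor(im,cv2.COLOR_RGB2HSV).astype(int)
    box=(P[...,0]>450)&(P[...,0]<680)&(P[...,1]<-60)&(P[...,1]>-320)&(P[...,2]>30)
    for nm,mm in [("red",((h[...,0]<8)|(h[...,0]>172))&(h[...,1]>140)&(h[...,2]>80)),("green",(abs(h[...,0]-65)<20)&(h[...,1]>110)&(h[...,2]>60))]:
        n,l,s,ce=cv2.connectedComponentsWithStats((mm&box).astype(np.uint8))
        for i in range(1,n):
            if s[i,4]>15: print(c,nm,s[i,4],ce[i].round(1),np.nanmean(P[l==i],0).round(1),np.nanmax(P[l==i],0).round(1),np.nanmin(P[l==i],0).round(1))
    # console panel plane: dark points
    q=box&(h[...,2]<75); X=P[q]; X=X[(X[:,2]>38)]
    A=np.c_[X[:,:2],np.ones(len(X))]
    for _ in range(4):
        k=np.linalg.lstsq(A,X[:,2],rcond=None)[0]; r=X[:,2]-A@k; ok=abs(r)<6; X=X[ok];A=A[ok]
    print("plane",k,len(X),"slope",np.degrees(np.arctan(np.hypot(*k[:2]))),"yaw",np.degrees(np.arctan2(k[1],k[0])))
    # outline rect of panel
    print("rect",cv2.minAreaRect(X[:,:2].astype(np.float32)))
    # fixture/lid
    b=(P[...,0]>470)&(P[...,0]<760)&(P[...,1]>60)&(P[...,1]<300)&(P[...,2]>20)
    X=P[b]; print("fix rect",cv2.minAreaRect(X[:,:2].astype(np.float32)))
    b&=(h[...,2]<70)&(P[...,2]>190); X=P[b];print("bar",X.mean(0),X.min(0),X.max(0),cv2.minAreaRect(X[:,:2].astype(np.float32)))
    cv2.imwrite(f"pics/{c}z.png",cv2.resize(im[130:250,320:450] if c=="top" else im[100:200,220:340],None,fx=5,fy=5,interpolation=2)[:,:,::-1])
E
```

```text
top console 0.77 8441 [ 572. -184.   61.]
top spool 0.65 434 [553.  -1.  48.]
top lid_bar 0.57 5403 [609. 182. 170.]
top red 110 [354.5 196.4] [ 561.2 -115.2   61.6] [ 577.5 -103.3   74. ] [ 548.9 -127.7   49.9]
top red 74 [412.4 208.4] [ 535.2 -244.1   66.2] [ 545.4 -233.    72.6] [ 526.4 -256.6   54. ]
top green 65 [383.5 202.1] [ 548.4 -179.6   66.2] [ 557.8 -169.4   71.1] [ 539.4 -190.    59.9]
plane [ 2.77883782e-01 -5.82746872e-02 -1.09663651e+02] 5307 slope 15.850750063418513 yaw -11.84380089098708
rect ((574.1441650390625, -178.00714111328125), (224.72007751464844, 151.42250061035156), 77.6317367553711)
fix rect ((603.261474609375, 183.29449462890625), (201.1799774169922, 261.9493713378906), 86.72358703613281)
bar [538.1644467  185.72842882 223.45027561] [526.71997586 109.49080518 191.6561303 ] [550.44578451 262.69540721 230.50238805] ((538.903564453125, 185.82798767089844), (153.37623596191406, 17.14803123474121), 86.64767456054688)
side console 0.75 3716 [ 568. -154.   56.]
side spool 0.56 363 [549.  10.  44.]
side lid_bar 0.69 2616 [603. 194. 172.]
side red 35 [301.6 136.1] [ 536.3 -246.1   64.1] [ 548.5 -230.8   71.4] [ 526.2 -273.3   52.3]
side red 60 [278.4 158. ] [ 562.2 -115.1   59.8] [ 580.4 -101.9   68.2] [ 548.1 -138.1   52.6]
side green 45 [290.4 145.8] [ 549.8 -181.9   64. ] [ 566.5 -168.    70.8] [ 538.1 -211.    52.6]
plane [ 2.77321522e-01 -6.12371357e-02 -1.10317071e+02] 1891 slope 15.854659670526663 yaw -12.452026847001742
rect ((573.317138671875, -179.0281982421875), (234.50601196289062, 158.437255859375), 75.68870544433594)
fix rect ((602.5682373046875, 183.6256103515625), (201.34347534179688, 261.99249267578125), 86.88591003417969)
bar [537.74827246 197.59868346 220.92926226] [525.56225462 108.91763206 190.36104101] [565.23787946 269.82211455 226.52981661] ((543.7774658203125, 189.94923400878906), (162.7258758544922, 29.684680938720703), 85.2991943359375)
```

View pics/topz.png

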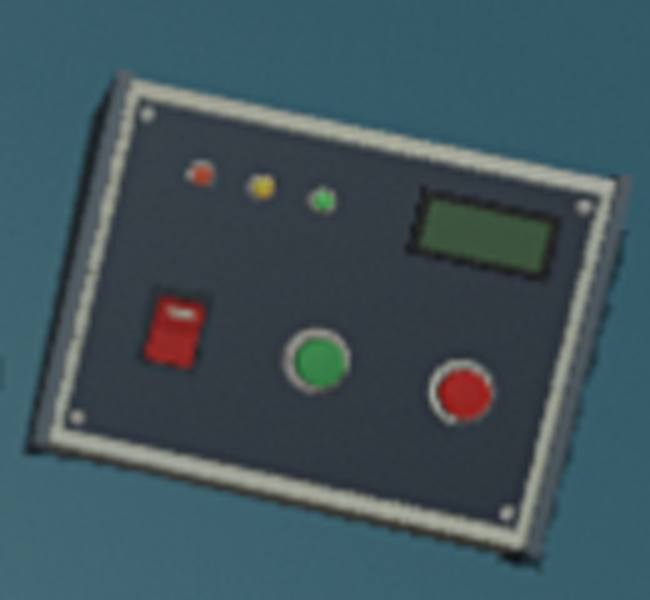

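>>> play_rows:
  commands:
    - [1, [10, 20, 20], [0, 0, -3]]
    - [1, [16, 34, 5], [0, 0, -3]]
    - [1, [16, 34, 0], [0, 0, -3]]
    - [1, [16, 34, 0], [0, 0, -3]]
    - [1, [16, 34, 0], [0, 0, -3]]
    - [1, [16, 34, 0], [0, 0, -3]]
    - [1, [16, 34, 0], [0, 0, -3]]
    - [1, [16, 34, 0], [0, 0, -3]]
    - [1, [16, 34, 0], [0, 0, -3]]
    - [1, [16, 34, 0], [0, 0, 0]]
  grip_force: 60

```text
clock: 2.43
ee_pos: [0.3758, -0.1756, 0.4301]
tcp_rot: [0.03, 1.0, -0.0, 0.001]
force: [0.9, -0.4, -0.7]
gripper_width: 0.0
```

>>> play_rows:
  commands:
    - [1, [16, 34, 0], [0, 0, 0]]
    - [1, [16, 34, 0], [0, 0, 0]]
    - [1, [16, 34, 0], [0, 0, 0]]
    - [1, [16, 34, 0], [0, 0, 0]]
    - [1, [16, 34, 0], [0, 0, 0]]
    - [1, [16, 34, 0], [0, 0, 0]]
    - [1, [16, 34, 0], [0, 0, 0]]
    - [1, [16, 34, 0], [0, 0, 0]]
    - [1, [16, 34, 0], [0, 0, 0]]
    - [1, [10, 34, 0], [0, 0, 0]]

```text
clock: 3.27
ee_pos: [0.5305, 0.1646, 0.4294]
tcp_rot: [0.028, 1.0, -0.0, -0.0]
force: [0.9, -0.2, -0.4]
gripper_width: 0.0
```

>>> play_rows:
  commands:
    - [1, [10, 22, 0], [0, 0, 0]]
    - [1, [0, 0, -15], [0, 0, 0]]
    - [1, [0, 0, -13], [0, 0, 0]]
    - [1, [0, 0, -4], [0, 0, 0]]
    - [1, [0, 0, -4], [0, 0, 0]]
    - [1, [0, 0, -4], [0, 0, 0]]

```text
clock: 3.77
ee_pos: [0.5397, 0.1844, 0.3903]
tcp_rot: [0.028, 1.0, 0.0, 0.001]
force: [-1.7, 1.1, 2.4]
gripper_width: -0.0001
```

>>> play_rows:
  commands:
    - [1, [-4, 0, -7], [0, 0, 0]]
    - [1, [-5.5, 0, -10], [0, 0, 0]]
    - [1, [-5, 0, -10], [0, 0, 0]]
    - [1, [-4.5, 0, -10], [0, 0, 0]]
    - [1, [-4, 0, -10], [0, 0, 0]]
    - [1, [-3, 0, -10], [0, 0, 0]]

```text
clock: 4.27
ee_pos: [0.5133, 0.1845, 0.333]
tcp_rot: [0.028, 1.0, 0.001, 0.001]
force: [-1.8, 0.6, 1.8]
gripper_width: -0.0003
```

```bash
python3 - <<'E'
from h import *
im,d=snap("side","side1"); print(find("lid_bar","side"), arm.sense()["force"],arm.sense()["ee_pos"])
cv2.imwrite("pics/side1z.png",cv2.resize(im[90:290,130:310],None,fx=3,fy=3)[:,:,::-1])
E
```

```text
[(0.66, [512, 183, 154])] [-0.80703306 -0.37707243  0.84077195] [0.51279554 0.18424778 0.33160765]
```

View pics/side1z.png

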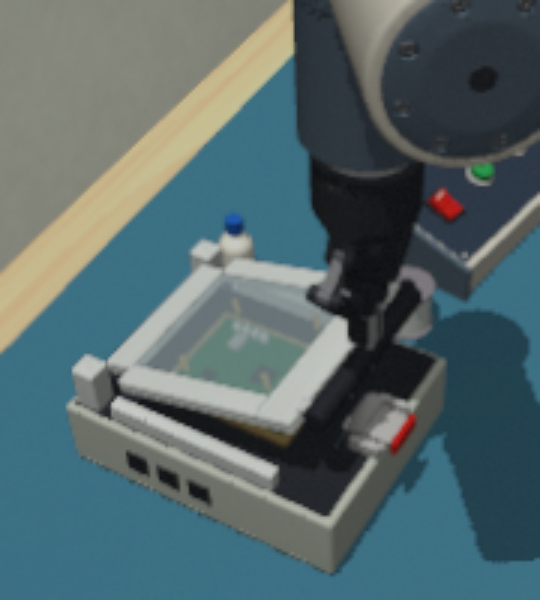

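The picture shows the tips on the bar (crop ≈ (365,340)), with the lid following them down and the latch with its red tab in front at (400,430). I'll carry on.

>>> play_rows:
  commands:
    - [1, [-2.5, 0, -9], [0, 0, 0]]
    - [1, [-2, 0, -9], [0, 0, 0]]
    - [1, [-1.5, 0, -9], [0, 0, 0]]
    - [1, [-1, 0, -8], [0, 0, 0]]
    - [1, [0, 0, -5], [0, 0, 0]]
    - [1, [0, 0, -4], [0, 0, 0]]
    - [1, [0, 0, -3], [0, 0, 0]]

```text
clock: 4.95
ee_pos: [0.5065, 0.1847, 0.2849]
tcp_rot: [0.028, 1.0, 0.0, -0.0]
force: [-1.6, 1.0, 2.4]
gripper_width: -0.0001
```

>>> play_rows:
  commands:
    - [1, [0, 0, -2], [0, 0, 0]]
    - [1, [0, 0, -2], [0, 0, 0]]
    - [1, [0, 0, 0], [0, 0, 0]]

```text
clock: 5.2
ee_pos: [0.5066, 0.1847, 0.2812]
tcp_rot: [0.028, 1.0, -0.0, -0.0]
force: [-1.8, 0.6, 2.6]
gripper_width: 0.0
```

>>> play_rows:
  commands:
    - [1, [0, 0, -2], [0, 0, 0]]
    - [1, [0, 0, -1], [0, 0, 0]]
    - [1, [0, 0, 0], [0, 0, 0]]

```text
clock: 5.45
ee_pos: [0.5066, 0.1846, 0.2788]
tcp_rot: [0.028, 1.0, -0.0, 0.0]
force: [-2.9, 0.7, 4.6]
gripper_width: 0.0003
```

```bash
python3 - <<'E'
from h import *
im,d=snap("side","side2"); print(find("lid_bar","side"), arm.sense()["force"],arm.sense()["ee_pos"])
cv2.imwrite("pics/side2z.png",cv2.resize(im[90:290,130:310],None,fx=3,fy=3)[:,:,::-1])
E
```

```text
[(0.65, [505, 188, 98])] [-2.87701747  0.43377638  3.52873336] [0.50663984 0.18460048 0.27888289]
```

View pics/side2z.png

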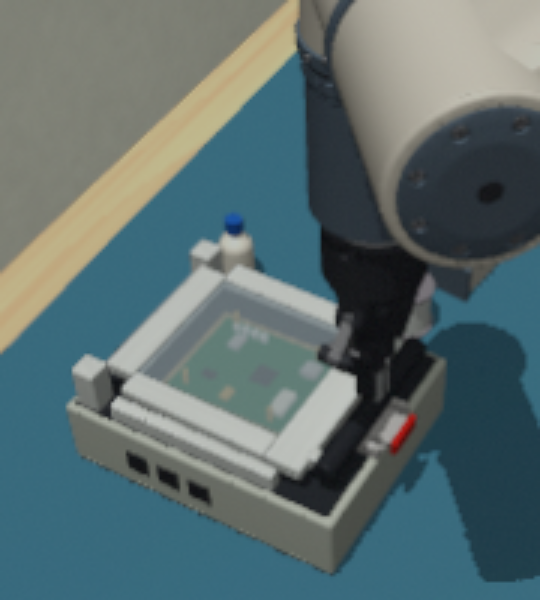

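>>> play_rows:
  commands:
    - [1, [0, 0, -2], [0, 0, 0]]
    - [1, [0, 0, -1], [0, 0, 0]]
    - [1, [0, 0, 0], [0, 0, 0]]

```text
clock: 5.8
ee_pos: [0.5066, 0.1846, 0.2761]
tcp_rot: [0.028, 1.0, 0.0, 0.0]
force: [-3.9, 0.1, 7.4]
gripper_width: -0.0002
```

>>> play_rows:
  commands:
    - [1, [0, 0, -2], [0, 0, 0]]
    - [1, [0, 0, -1], [0, 0, 0]]
    - [1, [0, 0, 0], [0, 0, 0]]

```text
clock: 6.05
ee_pos: [0.5066, 0.1846, 0.2735]
tcp_rot: [0.028, 1.0, 0.0, 0.0]
force: [-5.1, 0.8, 9.4]
gripper_width: -0.0003
```

```bash
python3 - <<'E'
from h import *
im,d=snap("side","side3"); print(find("lid_bar","side"), arm.sense()["force"],arm.sense()["ee_pos"])
P=cloud("side",d)
print([P[v,u].round() for u,v in [(235,250),(240,245),(245,240),(250,235),(268,212),(272,207)]])
a=cv2.resize(im[190:270,210:290],None,fx=7,fy=7,interpolation=2)
cv2.imwrite("pics/side3z.png",a[:,:,::-1])
E
```

```text
[(0.97, [503, 185, 91])] [-4.58198142  1.17515807  8.70999996] [0.50659256 0.1845929  0.273514  ]
[array([519., 256.,  71.]), array([504., 260., 101.]), array([501., 240.,  98.]), array([499., 218.,  94.]), array([490., 134.,  95.]), array([520.,  28.,   2.])]
```

View pics/side3z.png

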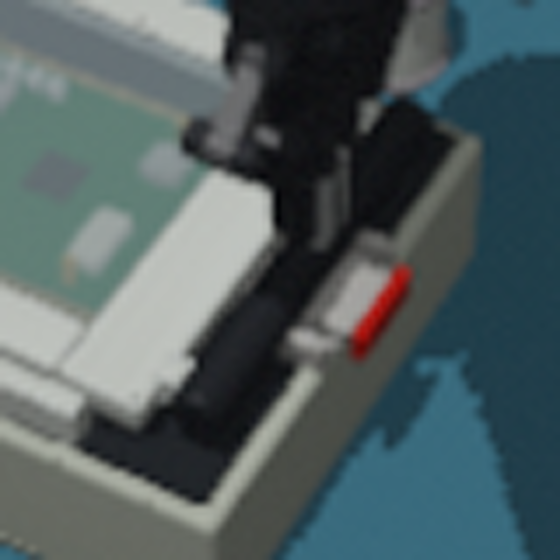

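```bash
cat > lid.py <<'E'
from h import *
H=np.array([710,174.]); e=np.array([np.cos(np.radians(-3.2)),np.sin(np.radians(-3.2))])
def lid(c):
    im,d=optics.camera(c);P=cloud(c,d); h=cv2.cvtColor(im,cv2.COLOR_RGB2HSV)
    X=P.reshape(-1,3); hs=h.reshape(-1,3); q=(X[:,:2]-H)@e; r=(X[:,:2]-H)@np.array([-e[1],e[0]])
    m=(q<-20)&(q>-215)&(abs(r)<80)&(X[:,2]>80)&(X[:,2]<140)
    out=[]
    for lo,hi in [(-60,-20),(-175,-150),(-195,-175),(-215,-195)]:
        k=m&(q>lo)&(q<=hi)
        w=k&(hs[:,1]<40)&(hs[:,2]>120)
        b=k&(hs[:,2]<70)
        out.append((lo,w.sum(),np.round(np.nanmedian(X[w,2]),1) if w.any() else None,b.sum(),np.round(np.nanpercentile(X[b,2],[50,90]),1) if b.any() else None))
    return out
E
python3 - <<'E'
from lid import *
for c in ["side","top"]: print(c,*lid(c),sep="\n")
E
```

```text
side
(-60, np.int64(475), np.float64(100.2), np.int64(0), None)
(-175, np.int64(254), np.float64(93.7), np.int64(0), None)
(-195, np.int64(232), np.float64(93.3), np.int64(14), array([83.1, 85.8]))
(-215, np.int64(7), np.float64(95.6), np.int64(353), array([ 98.5, 110.9]))
top
(-60, np.int64(396), np.float64(102.1), np.int64(0), None)
(-175, np.int64(149), np.float64(94.4), np.int64(0), None)
(-195, np.int64(3), np.float64(97.1), np.int64(0), None)
(-215, np.int64(0), None, np.int64(111), array([ 97.9, 101.8]))
```

>>> play_rows:
  commands:
    - [1, [0, 0, 3], [0, 0, 0]]
    - [1, [0, 0, 4], [0, 0, 0]]
    - [1, [0, 0, 4], [0, 0, 0]]
    - [1, [0, 0, 8], [0, 0, 0]]
    - [1, [0, 0, 10], [0, 0, 0]]
    - [1, [0, 0, 0], [0, 0, 0]]

```text
clock: 6.75
ee_pos: [0.5074, 0.1848, 0.3039]
tcp_rot: [0.028, 1.0, 0.001, 0.002]
force: [0.6, 0.0, 0.3]
gripper_width: -0.0005
```

```bash
python3 - <<'E'
from lid import *
print(arm.sense()["force"],arm.sense()["ee_pos"])
for c in ["side","top"]: print(c,*lid(c),sep="\n"); print(find("lid_bar",c))
snap("side","side4")
E
```

```text
[0.62719949 0.02946079 0.29629714] [0.50739427 0.18481403 0.3039379 ]
side
(-60, np.int64(548), np.float64(101.9), np.int64(0), None)
(-175, np.int64(304), np.float64(103.3), np.int64(0), None)
(-195, np.int64(252), np.float64(104.1), np.int64(21), array([95.1, 97.6]))
(-215, np.int64(5), np.float64(108.3), np.int64(349), array([110.6, 113.1]))
[(0.88, [507, 188, 103])]
top
(-60, np.int64(349), np.float64(103.8), np.int64(0), None)
(-175, np.int64(149), np.float64(104.7), np.int64(0), None)
(-195, np.int64(1), np.float64(103.7), np.int64(0), None)
(-215, np.int64(0), None, np.int64(140), array([111.2, 113.7]))
[(0.76, [501, 187, 97])]
```

View pics/side4.png

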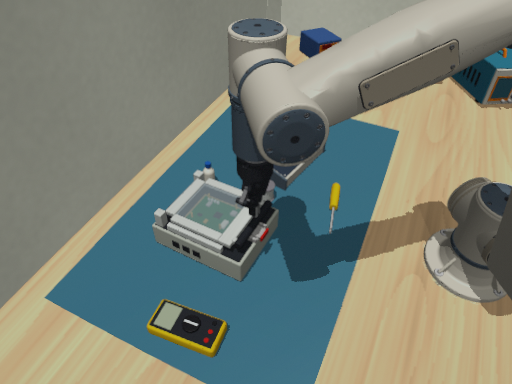

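>>> play_rows:
  commands:
    - [1, [3, -15, 5], [0, 0, -1]]
    - [1, [6, -32, 0], [0, 0, -1]]
    - [1, [6, -32, 0], [0, 0, -1]]
    - [1, [6, -32, 0], [0, 0, -1]]
    - [1, [6, -32, 0], [0, 0, -1]]
    - [1, [6, -32, 0], [0, 0, -1]]
    - [1, [6, -32, 0], [0, 0, -1]]
    - [1, [6, -32, 0], [0, 0, -1]]
    - [1, [6, -32, 0], [0, 0, -1]]
    - [1, [8, -31, 0], [0, 0, 0]]

```text
clock: 7.83
ee_pos: [0.5654, -0.119, 0.3063]
tcp_rot: [0.107, 0.994, -0.0, -0.0]
force: [-0.1, 0.3, 0.3]
gripper_width: 0.0003
```

>>> play_rows:
  commands:
    - [1, [0, 0, -15], [0, 0, 0]]
    - [1, [0, 0, -15], [0, 0, 0]]
    - [1, [0, 0, -15], [0, 0, 0]]
    - [1, [0, 0, 0], [0, 0, 0]]

```text
clock: 8.17
ee_pos: [0.5644, -0.1175, 0.2579]
tcp_rot: [0.107, 0.994, 0.0, -0.003]
force: [-0.3, 0.8, -0.7]
gripper_width: -0.0002
```

```bash
python3 - <<'E'
from h import *
s=arm.sense();print(s["force"],s["ee_pos"],s["tcp_rot"])
for c in ["side","top"]:
    im,d=snap(c,c+"5"); print(find("rocker_on_end",c))
    cv2.imwrite(f"pics/{c}5z.png",cv2.resize(im[130:250,320:450] if c=="top" else im[90:210,210:340],None,fx=4,fy=4,interpolation=2)[:,:,::-1])
E
```

```text
[-0.34616866  0.81429415 -0.66685836] [ 0.56438784 -0.11751277  0.2579004 ] [ 1.07186526e-01  9.94232910e-01  6.95847067e-05 -3.45893401e-03]
[(0.6, [568, -115, 72])]
[(0.47, [571, -118, 68])]
```

View pics/side5z.png

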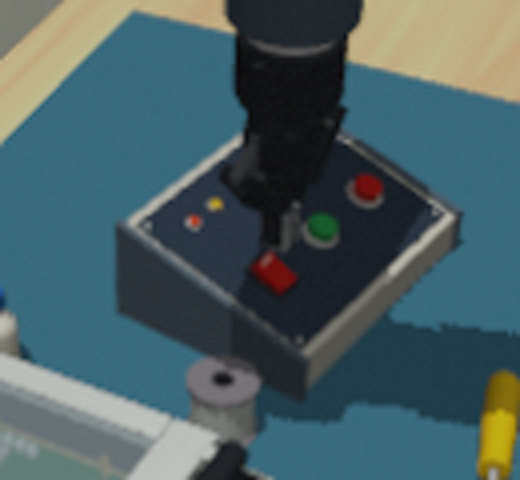

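View pics/top5z.png

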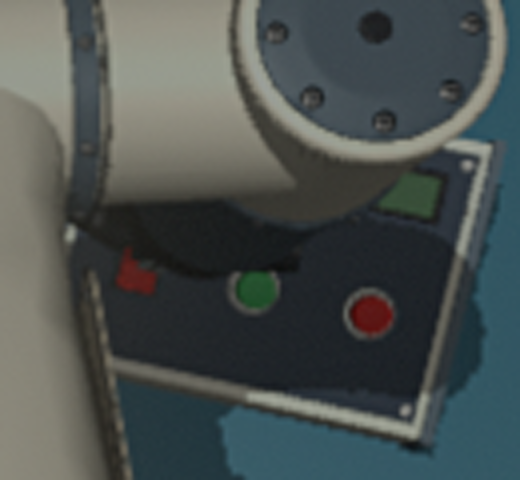

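The side view shows the tips (crop ≈ (282,242)) just above the rocker's striped end (268,258), clear of the green button (322,230). I'll lower slowly.

>>> play_rows:
  commands:
    - [1, [3, 0, -8], [0, 0, 0]]
    - [1, [0, 0, -4], [0, 0, 0]]
    - [1, [0, 0, -3], [0, 0, 0]]
    - [1, [0, 0, -1], [0, 0, 0]]

```text
clock: 8.7
ee_pos: [0.5685, -0.1172, 0.2449]
tcp_rot: [0.107, 0.994, 0.0, -0.001]
force: [0.5, -0.3, -0.6]
gripper_width: 0.0
```

>>> play_rows:
  commands:
    - [1, [0, 0, -1.5], [0, 0, 0]]
    - [1, [0, 0, -1.5], [0, 0, 0]]

```text
clock: 8.87
ee_pos: [0.5687, -0.1174, 0.2427]
tcp_rot: [0.107, 0.994, -0.0, 0.0]
force: [-0.0, -0.3, 1.4]
gripper_width: 0.0002
```

>>> play_rows:
  commands:
    - [1, [0, 0, -1.5], [0, 0, 0]]
    - [1, [0, 0, -1.5], [0, 0, 0]]
    - [1, [0, 0, 0], [0, 0, 0]]

```text
clock: 9.12
ee_pos: [0.5694, -0.1174, 0.2407]
tcp_rot: [0.106, 0.994, -0.0, 0.002]
force: [0.9, 0.3, 0.4]
gripper_width: -0.0
```

>>> play_rows:
  commands:
    - [1, [0, 0, -1.5], [0, 0, 0]]
    - [1, [0, 0, -1], [0, 0, 0]]
    - [1, [0, 0, 0], [0, 0, 0]]

```text
clock: 9.37
ee_pos: [0.5688, -0.1173, 0.2377]
tcp_rot: [0.106, 0.994, -0.0, 0.0]
force: [-0.7, 0.2, 3.4]
gripper_width: -0.0002
```

>>> play_rows:
  commands:
    - [1, [0, 0, -1], [0, 0, 0]]
    - [1, [0, 0, -1], [0, 0, 0]]
    - [1, [0, 0, 0], [0, 0, 0]]

```text
clock: 9.62
ee_pos: [0.5688, -0.1173, 0.2373]
tcp_rot: [0.106, 0.994, -0.0, 0.001]
force: [-5.1, 2.7, 14.4]
gripper_width: 0.0004
```

>>> play_rows:
  commands:
    - [1, [0, 0, -1], [0, 0, 0]]
    - [1, [0, 0, -1], [0, 0, 0]]
    - [1, [0, 0, 0], [0, 0, 0]]

```text
clock: 9.87
ee_pos: [0.5687, -0.1173, 0.237]
tcp_rot: [0.106, 0.994, -0.0, 0.001]
force: [-8.2, 3.6, 23.7]
gripper_width: 0.0001
```

```bash
python3 - <<'E'
from h import *
for c in ["side"]:
    im,d=snap(c,c+"6"); print(find("rocker_on_end",c))
    cv2.imwrite(f"pics/{c}6z.png",cv2.resize(im[110:190,230:330],None,fx=6,fy=6,interpolation=2)[:,:,::-1])
E
```

```text
[(0.42, [575, -122, 65])]
```

View pics/side6z.png

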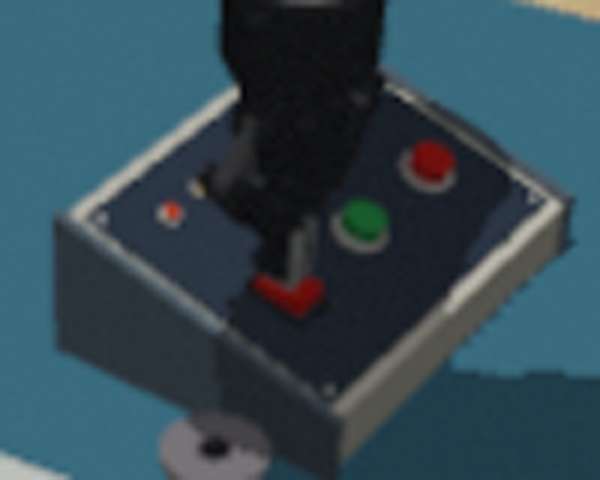

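>>> play_rows:
  commands:
    - [1, [0, 0, 4], [0, 0, 0]]
    - [1, [0, 0, 10], [0, 0, 0]]
    - [1, [0, 0, 18], [0, 0, 0]]
    - [1, [-20, 0, 22], [0, 0, 0]]
    - [1, [-40, 0, 0], [0, 0, 0]]
    - [1, [-40, 0, 0], [0, 0, 0]]
    - [1, [0, 0, 0], [0, 0, 0]]

```text
clock: 10.55
ee_pos: [0.4611, -0.1175, 0.2854]
tcp_rot: [0.107, 0.994, 0.0, -0.004]
force: [-1.0, -0.2, -2.2]
gripper_width: 0.0001
```

```bash
python3 - <<'E'
from h import *
s=arm.sense();print(s["force"],s["ee_pos"])
T=[]
for c in ["side","top"]:
    im,d=snap(c,c+"7"); print(find("rocker_on_end",c),find("start_top",c))
    P=cloud(c,d);h=cv2.cvtColor(im,cv2.COLOR_RGB2HSV).astype(int)
    X=P.reshape(-1,3);hh=h.reshape(-1,3)
    for lab,(I,Q) in dict(now=(hh,X),old=((lambda z:(cv2.cvtColor(z["im"],cv2.COLOR_RGB2HSV).reshape(-1,3).astype(int),z["P"].reshape(-1,3)))(np.load(c+"0.npz")))).items():
        m=((I[:,0]<8)|(I[:,0]>172))&(I[:,1]>140)&(I[:,2]>60)&(abs(Q[:,0]-562)<18)&(abs(Q[:,1]+116)<14)&(Q[:,2]>45)
        q=Q[m]; xx=(q[:,0]-562)*.977-(q[:,1]+116)*.213
        print(c,lab,len(q),np.polyfit(xx,q[:,2],1) if len(q)>8 else None)
    T.append(cv2.resize(im[140:240,330:430] if c=="top" else im[110:190,230:310],(400,400),interpolation=2))
cv2.imwrite("pics/7z.png",np.hstack(T)[:,:,::-1])
E
```

```text
[-0.99237818 -0.23764013 -2.15800906] [ 0.46111659 -0.1175276   0.2854037 ]
[(0.6, [574, -121, 67]), (0.55, [534, -242, 67]), (0.36, [728, 7, -3])] [(0.41, [551, -178, 67])]
side now 55 [ 0.10283306 60.59780752]
side old 60 [ 0.34361822 59.95205808]
[] []
top now 0 None
top old 110 [ 0.53194771 62.0771315 ]
```

View pics/7z.png

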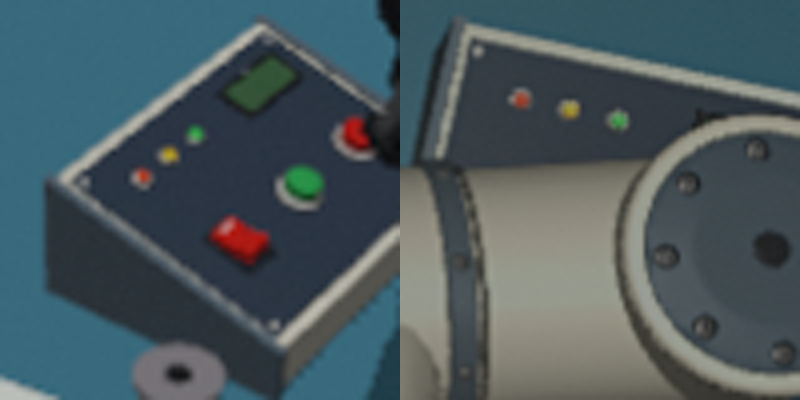

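The rocker is on: its slope changed from 0.34 to 0.10 and its front end now stands proud. Next I'll tilt the tool square to the panel for the start button.

>>> play_rows:
  commands:
    - [1, [0, 0, 0], [-1.1, -5.2, 0]]
    - [1, [0, 0, 0], [-1.1, -5.2, 0]]
    - [1, [0, 0, 0], [-1.2, -5.2, 0]]
    - [1, [17, -25, 0], [0, 0, 0]]
    - [1, [17, -25, 0], [0, 0, 0]]
    - [1, [0, 0, 0], [0, 0, 0]]

```text
clock: 11.35
ee_pos: [0.5054, -0.1696, 0.2869]
tcp_rot: [0.106, 0.985, -0.016, 0.138]
force: [1.0, 0.2, 0.2]
gripper_width: -0.0
```

```bash
python3 - <<'E'
from h import *
from scipy.spatial.transform import Rotation as R
s=arm.sense();z=R.from_quat(s["tcp_rot"]).as_matrix()[:,2];print(s["force"],s["ee_pos"],z)
tip=s["ee_pos"]*1000+173*z; print("tip",tip, "to S",np.array([548.7,-180,66.5])-tip)
im,d=snap("side","side8")
cv2.imwrite("pics/8z.png",cv2.resize(im[90:210,210:340],None,fx=4,fy=4,interpolation=2)[:,:,::-1])
E
```

```text
[0.95340161 0.19952753 0.15547182] [ 0.50537024 -0.16964383  0.28693562] [ 0.2692131  -0.06003322 -0.96120774]
tip [ 551.94410763 -180.02957417  120.64667718] to S [-3.24410763e+00  2.95741709e-02 -5.41466772e+01]
```

View pics/8z.png

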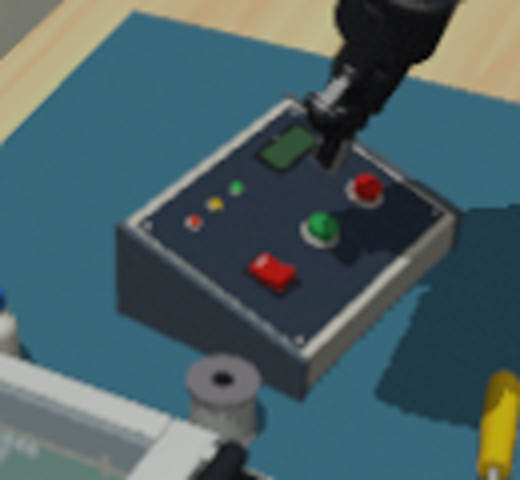

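The tips are about 54 mm above the start button (crop (320,228)), and the lateral fix is known. I'll move onto the button's axis first, then along it.

>>> play_rows:
  commands:
    - [1, [-10, 1, -15], [0, 0, 0]]
    - [1, [1.5, 0, -20], [0, 0, 0]]
    - [1, [2, -0.5, -7], [0, 0, 0]]
    - [1, [0, 0, 0], [0, 0, 0]]

```text
clock: 11.73
ee_pos: [0.496, -0.1666, 0.2433]
tcp_rot: [0.105, 0.985, -0.015, 0.136]
force: [0.2, 0.8, -0.5]
gripper_width: -0.0001
```

```bash
python3 - <<'E'
from h import *
from scipy.spatial.transform import Rotation as R
s=arm.sense();z=R.from_quat(s["tcp_rot"]).as_matrix()[:,2];print(s["force"],s["ee_pos"],z)
tip=s["ee_pos"]*1000+173*z; v=np.array([548.7,-180,66.5])-tip; print("tip",tip, "to S",v,"axial",v@z,"lat",v-(v@z)*z)
im,d=snap("side","side9")
cv2.imwrite("pics/9z.png",cv2.resize(im[90:210,210:340],None,fx=4,fy=4,interpolation=2)[:,:,::-1])
E
```

```text
[ 0.24660321  0.78505877 -0.47787387] [ 0.49602925 -0.16658276  0.24325839] [ 0.26477586 -0.05825721 -0.96254862]
tip [ 541.8354735  -176.6612545    76.73748017] to S [  6.8645265   -3.3387455  -10.23748017] axial 11.866139274497074 lat [ 3.72265931 -2.64745735  1.1842558 ]
```

View pics/9z.png

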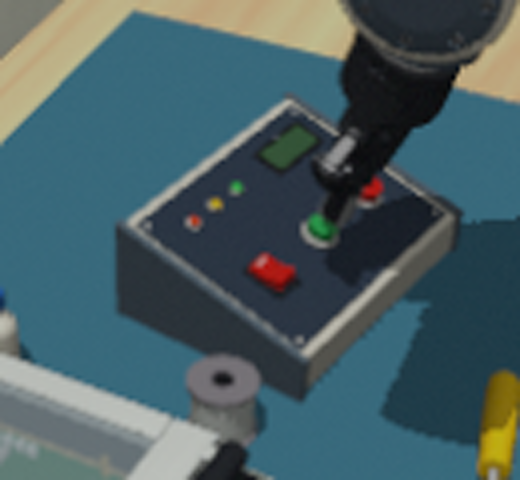

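>>> play_rows:
  commands:
    - [1, [4, -2.5, 1], [0, 0, 0]]
    - [1, [1.3, -0.3, -5], [0, 0, 0]]
    - [1, [1.1, -0.2, -4], [0, 0, 0]]
    - [1, [0, 0, 0], [0, 0, 0]]

```text
clock: 12.12
ee_pos: [0.5027, -0.1698, 0.2366]
tcp_rot: [0.106, 0.985, -0.015, 0.138]
force: [-0.3, -1.3, 0.4]
gripper_width: 0.0
```

>>> play_rows:
  commands:
    - [1, [0.5, -0.1, -2], [0, 0, 0]]
    - [1, [0.5, -0.1, -2], [0, 0, 0]]
    - [1, [0, 0, 0], [0, 0, 0]]

```text
clock: 12.37
ee_pos: [0.5037, -0.1701, 0.2332]
tcp_rot: [0.105, 0.985, -0.015, 0.138]
force: [0.3, 0.3, 1.9]
gripper_width: -0.0002
```

>>> play_rows:
  commands:
    - [1, [0.5, -0.1, -2], [0, 0, 0]]
    - [1, [0.3, -0.1, -1], [0, 0, 0]]
    - [1, [0, 0, 0], [0, 0, 0]]

```text
clock: 12.62
ee_pos: [0.5045, -0.1703, 0.2303]
tcp_rot: [0.105, 0.985, -0.015, 0.138]
force: [-0.7, 1.0, 3.1]
gripper_width: -0.0002
```

>>> play_rows:
  commands:
    - [1, [0.5, -0.1, -2], [0, 0, 0]]
    - [1, [0.3, -0.1, -1], [0, 0, 0]]
    - [1, [0, 0, 0], [0, 0, 0]]

```text
clock: 12.87
ee_pos: [0.5052, -0.1704, 0.2281]
tcp_rot: [0.105, 0.985, -0.015, 0.138]
force: [-5.6, 1.8, 9.6]
gripper_width: -0.0003
```

>>> play_rows:
  commands:
    - [1, [0.3, -0.1, -1], [0, 0, 0]]
    - [1, [0.3, -0.1, -1], [0, 0, 0]]
    - [1, [0, 0, 0], [0, 0, 0]]

```text
clock: 13.12
ee_pos: [0.5052, -0.1705, 0.2278]
tcp_rot: [0.105, 0.985, -0.015, 0.139]
force: [-15.1, 7.3, 26.0]
gripper_width: 0.0002
```

The button is hard against its stop, about 6 mm in. I'll retract along the axis.

>>> play_rows:
  commands:
    - [1, [-1.4, 0.3, 5], [0, 0, 0]]
    - [1, [-2, 0.5, 8], [0, 0, 0]]
    - [1, [-4, 1, 15], [0, 0, 0]]
    - [1, [-8, 1, 30], [0, 0, 0]]
    - [1, [-20, 0, 30], [0, 0, 0]]
    - [1, [-35, 0, 15], [0, 0, 0]]
    - [1, [-35, 0, 0], [0, 0, 0]]
    - [1, [0, 0, 0], [0, 0, 0]]
    - [1, [0, 0, 0], [0, 0, 0]]

```text
clock: 13.87
ee_pos: [0.3987, -0.1679, 0.3285]
tcp_rot: [0.106, 0.985, -0.015, 0.138]
force: [0.8, 0.1, 0.4]
gripper_width: 0.0001
```

```bash
python3 - <<'E'
from lid import *
s=arm.sense();print(s["clock"],s["force"],s["ee_pos"])
for c in ["side","top"]:
    im,d=snap(c,c+"10"); print(c)
    for t in "lid_bar rocker_on_end start_top stop_top spool flux driver meter".split(): print(t,find(t,c))
    print(*lid(c),sep="\n")
    if c=="side": cv2.imwrite("pics/10z.png",cv2.resize(im[90:290,130:340],None,fx=3,fy=3,interpolation=2)[:,:,::-1])
E
```

```text
13.8667 [0.76105206 0.12197744 0.39266255] [ 0.3987296  -0.16788207  0.32848792]
side
lid_bar [(0.79, [505, 186, 103])]
rocker_on_end [(0.47, [576, -118, 65])]
start_top [(0.42, [549, -177, 67])]
stop_top []
spool [(0.62, [558, -6, 0]), (0.57, [504, 187, 105]), (0.2, [709, 173, 102])]
flux [(0.68, [728, 6, -1])]
driver []
meter [(0.73, [539, 447, -2])]
(-60, np.int64(459), np.float64(102.4), np.int64(0), None)
(-175, np.int64(437), np.float64(103.2), np.int64(0), None)
(-195, np.int64(376), np.float64(103.9), np.int64(32), array([96.2, 98.5]))
(-215, np.int64(8), np.float64(105.9), np.int64(344), array([110.3, 112.6]))
top
lid_bar [(0.83, [503, 192, 97]), (0.5, [575, -121, 64])]
rocker_on_end [(0.53, [576, -120, 65]), (0.37, [551, -3, -2])]
start_top [(0.52, [546, -183, 66])]
stop_top [(0.51, [532, -242, 68])]
spool [(0.69, [553, -2, -4])]
flux [(0.58, [730, 12, 0])]
driver []
meter [(0.89, [537, 445, -7]), (0.3, [572, -185, -2])]
(-60, np.int64(408), np.float64(103.9), np.int64(0), None)
(-175, np.int64(518), np.float64(104.3), np.int64(0), None)
(-195, np.int64(570), np.float64(104.7), np.int64(11), array([83.1, 87.1]))
(-215, np.int64(16), np.float64(106.5), np.int64(526), array([111. , 114.1]))
```

View pics/10z.png

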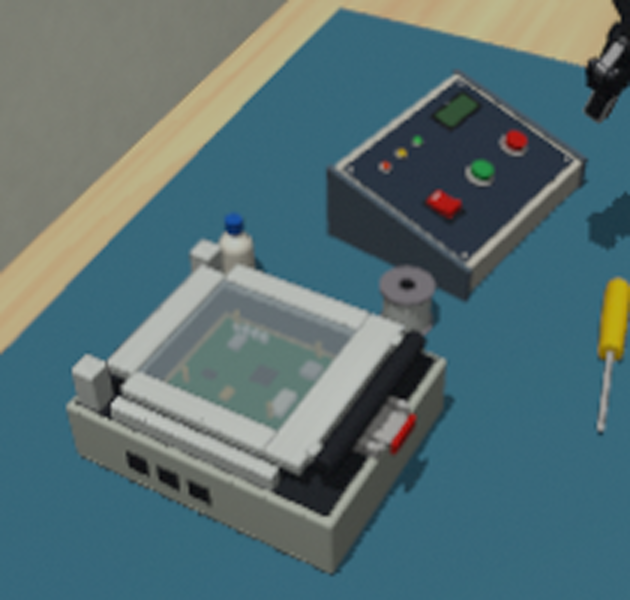

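The picture shows the lid shut with the bar at the latch (crop (370,400)), the rocker on at (444,205), and start and stop both out at (482,170) and (515,140). The loose things look undisturbed and the arm is clear, so I'll hand in.

```bash
python3 -c "
from station import arm
print(arm.sign_off())"
```

```text
the job is handed in; nothing more can be done
None
```

I ran the whole test and handed the job in at about 14 s. No verdict is reported, so the results below rest on my own checks.

- **Lid:** I eased it down by its bar at roughly 120 mm/s, slower near the end, then pressed on with about 9 N. After I let go it stayed shut, with the top of the bar about 111–113 mm above the bench, as it should be when latched.
- **Rocker:** I pushed the on-end down to its hard stop at 24 N. The slope of its surface changed from 0.34 to 0.10 and its front end now stands proud, so it is on.
- **Start button:** I pressed it along its axis to a hard stop, about 6 mm in, then released it. It now reads at its original height. The stop button was never touched and is out.

**Checks that disagreed or failed:**
- While I was pressing the lid, the tip reading and the camera depths put the bar about 7 to 9 mm below the stated hard stop. The readings returned to normal on release, so the stop may give under load.
- The network found no screwdriver at the end. In the picture it lies in front, well away from where the arm worked, and looks undisturbed. The spool, bottle and meter all read within about 10 mm of where they started.

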